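Clip the glass soil plate into the viewing stage

ROBOT

A 6-joint arm with a two-finger parallel gripper is mounted at the origin on the work surface. World frame = base frame: x ahead of the robot, y to its left, z up, the work surface at z = 0. Lengths are in m, angles in rad, forces in N, time in s.
With the tool pointing down it reaches from about 0.3 to 0.875 m from the base axis. Payload 6.4 kg.
Tool frame: the origin (TCP) lies on the centre line of the jaws, within the pads' length; the fingertips stand 25 mm ahead of it and the grasp point (between the pads) lies 6 mm ahead of it; z points along the fingers, y is the line along which they close (so a half turn about z gives the same grasp; the last joint's range is limited). The gripper opens to 85 mm and grips with 20 to 120 N. Pads are 22 mm wide; open, the fingers measure 114 mm over their backs; the gripper's body (76 mm by 85 mm) begins 54 mm behind the grasp point. The pads swing forward as they close: fully open they stand 13 mm farther back than shut.
Start: joints at [-1.538, 0.181, 1.607, -0, 1.354, -0.206], TCP at [0.136, -0.559, 0.256] pointing down, gripper open.
Joint ranges: [-2.99, 2.99], [-0.89, 2.07], [0.3, 2.58], [-1.14, 4.28], [0, 2.63], [-3.12, 3.12]. Speed limits (rad/s): [2.57, 2.57, 3.01, 3.14, 3.14, 3.14].

INTERFACE

Orientations are given as a unit quaternion [w, x, y, z].
In Python, from bench import get_obs, camera, hand_in, spot_in gives the robot as it stands.
- The arm moves only by the shell command python3 -m jog 'ROWS'. ROWS is JSON, one flat list of numbers, 7 for each row, row after row: the shift along the tool's x, y, z in m, then the turn, a rotation vector about the tool's x, y, z in rad, then the closure, from 0 (fully open) to 1 (shut). A call has 1 to 20 rows; each row is the pose to reach, as a shift and turn from the pose commanded when the call began, along the tool's axes at that moment; what a row does not reach only later rows make up. A row lasts 1/8 s, in which the tool goes at most 62.5 mm and 10.7 degrees, less where a joint would pass 70% of its speed; a pose out of reach is approached as far as the arm can. A call with a gripper value outside its range is refused whole. The fingers move at their own pace and stop on an object; the grip force is fixed at half the most. Time passes only in rows, so rows that repeat a pose let the fingers close. It gives the time, the measured TCP pose, the force, the opening and the grip force at its end, in the units of the state.
- get_obs(): the state, without advancing time (a new reading comes with each control period).
- camera(name): name is "scene" or "side" or "wrist"; returns a dict with "frame" (480x640x3 uint8, red, green, blue), "mtx" (3x3 intrinsics, pixels), "extrinsics" (4x4, takes a point from camera to world coordinates). Camera axes: x right, y up, looking along -z (the intrinsics and any distortion apply to the point x, -y, -z); pixel columns grow to the right and rows downward; lengths in m; the calibration is good to about 2 mm. A picture is of the moment at which its call begins. There is no depth.
- hand_in(): hands the job in; it is judged then, once.
Trained networks look in a picture, given as the dict that the camera call returned (one of the last four; its "shot" number tells which), for a name from the list of things; names that differ only in an ending like _2 or _b are one class to them, and where a whole thing is asked for, a point or a joint stands for the part that bears it (a point fixed in the world has none). Each returns a list of dicts, best first, with "confidence" (0 to 1); they miss things now and then, are a little off and sometimes report something else, mostly with a low value. They report only what shows in the picture. A call takes as long as a camera call. They do not tell look-alikes from the thing itself.
- spot_in(picture, name): "xyz" ([x, y, z] in m, in world coordinates, good to about 4 mm: the middle of the surface that is visible of it).
The state is a dict: "time_s": time; "q": joint angles; "dq": joint speeds; "joint_efforts": joint torques, N m; "eef_pos": TCP position; "eef_rot": TCP orientation; "wrist_force": force on the tool from outside, world axes, zero at the start; "torque": the same for the moment, N m; "opening": opening from 0.0 (shut) to 1.0 (fully open); "grasp_force": force on a finger pad.
Only numpy, scipy, OpenCV 4.12 (cv2) and the standard library are available. Lean on these libraries where they do the work, as an engineer would, in place of code of your own. Each camera call takes 0.05 s, during which the arm holds its last target. There are 200 camera calls.

TASK

Take the glass plate that has a raised metal bar across its front edge out of the tray, lay it flat on the free end of the viewing stage with the bar towards the sprung clips, and slide it along the deck under both clips until they ride up over the bar and snap down on the glass behind it. Push gently, by feel (the stage must never take more than about 20 N), do not prise the clips up, let go, and leave the plain plate, the beakers and the jar where they are.

Things in the scene. Friction and masses are not known exactly. Their poses are not given: they have to be found in the camera images.
- plate_tab (a point): centre of the upright dark metal grip tab, 25 mm long (x) x 12 wide (y) x 28 tall, on the plate to be clipped in. Plate: pale clear glass 110 mm (x) x 60 (y) x 4 thick, about 100 g. The tab centre is 38 mm behind the plate's middle, on its centre line, 18 above its underside. x points from tab to bar, z up. Starts flat in the tray.
- plate_bar (a point): middle of the front edge of the same plate, at its underside, 93 mm ahead of and 18 below the tab centre. Along this edge a dark metal bar 8 mm (x) x 60 (y) x 5 tall lies on the glass, so the edge is 9 high. The glass between bar and tab is bare.
- spare_tab (a point): the same point on the plain spare plate beside it: same glass and tab, but no bar at the front. To be left alone.
- tray: low cream tray 300 mm (x) x 380 (y), rim 14 high, floor 4 thick; both plates lie on its floor in the half nearer the robot, two beakers stand in the far half. Origin under its centre.
- stage: viewing stage: grey base with a white deck, 270 mm long (x) x 96 wide (y), fixed; origin at the bench under its centre, deck top 40 mm above it. The -x end (robot side) is free deck, sprung: it holds 6 N, then gives 3 N/mm over 4 mm. The plate slides to +x, tab trailing. Two side rails 4 mm tall, 68 apart inside, run from x = -30 to 30, flared mouths out to -56.
- deck_mid (a point): point on the deck top over the stage's centre. Beyond it a dark clip head with an 11 mm tall stop face and two clips is clamped at a different place each time: stop face at stage x = 45 mm give or take 20, not measured: find by feel or look. Clips are 12 wide, at y = +20 and -20; toe 14 before the stop face, upturned lip from there to 38 before it, rising 1 to 12 over the deck.
- clip_left (a joint): lift (rad) of the clip at stage +y, hinged 70 mm behind its toe, under 25 mm tall: 0 at rest (toe 1 mm above bare deck), about 0.115 with the toe on the bar, 0.043 on the glass. Toe spring force about 1 N. Lifting both clips takes a 3 to 9 N push; at the snap it drops; 3 mm on the plate meets the stop face: sprung, 3 N then 4.5 N/mm for 3 mm, then hard.
- clip_right (a joint): the same for the clip at stage -y.
- beaker_a: empty glass beaker, 68 mm across, 90 tall, in the tray; origin under its centre.
- beaker_b: empty glass beaker, 60 mm across, 75 tall, in the tray; origin under its centre.
- jar: amber jar 60 mm across, 80 tall on the bench; origin under its centre.
Things that resemble listed ones, but are neither listed nor needed, are in the scene too. Leave any pink or red look-alike of the part that bears plate_tab alone.

How it is judged:
By the outcome, as a careful person would: the job done as asked, in the order asked, and still so for the second after the job is handed in, with the robot touching nothing.
It also fails if it takes over 72 s, if anything falls off the work surface, if the arm or the gripper's body presses on something with over 40 N, if the wrist force passes 120 N, or if a joint passes its speed limit or range.

## Working session

There is one attempt and no reset: what is moved stays moved. The work goes in short steps, Python scripts to look and compute and a shell command to move; the robot and the scene stay as the last step left them, time stands still between calls to the robot, and variables do not carry over. Pictures are saved under pics/ and viewed, at most 10 in all, crops included, and the job is handed in when it is done.

```bash
mkdir -p pics; ls
python3 - <<'E'
from bench import *
import cv2
o=get_obs();print(o['time_s'],o['eef_pos'],o['eef_rot'],o['wrist_force'],o['opening'])
for c in ["scene","side"]:
    p=camera(c);cv2.imwrite(f"pics/{c}0.png",p["frame"][:,:,::-1])
    for n in ["plate_tab","plate_bar","spare_tab","tray","stage","deck_mid","clip_left","beaker_a","jar"]:
        print(c,n,[(d["xyz"] if not hasattr(d["xyz"],'round') else d["xyz"].round(3).tolist(),round(d["confidence"],2)) for d in spot_in(p,n)])
E
```

```text
pics
0.0 [ 0.13600607 -0.55814573  0.25536811] [-8.85476954e-04  9.92879079e-01  1.19123236e-01  6.43228387e-05] [-0.43353943 -0.0276502  -0.36979147] 1.0014058601125855
scene plate_tab [([0.5173, 0.2887, 0.0102], 0.95), ([0.2911, 0.3728, 0.003], 0.83), ([0.5789, 0.4995, 0.0071], 0.68), ([0.2934, 0.2035, 0.0082], 0.6)]
scene plate_bar [([0.581, 0.4997, -0.0], 0.97), ([0.5129, 0.2908, 0.0111], 0.91), ([0.2981, 0.1996, 0.0026], 0.89), ([0.2911, 0.3736, 0.0024], 0.83), ([0.6314, 0.3441, 0.067], 0.66)]
scene spare_tab [([0.4881, 0.1198, 0.009], 0.94), ([0.6304, 0.3427, 0.0663], 0.29)]
scene tray [([0.568, 0.1808, 0.003], 0.87)]
scene stage [([0.6476, -0.1837, 0.0404], 0.6)]
scene deck_mid [([0.6876, -0.1926, 0.0533], 0.64), ([0.6485, -0.1801, 0.0423], 0.56)]
scene clip_left [([0.677, -0.1556, 0.0595], 0.68)]
scene beaker_a [([0.6505, 0.1879, 0.0491], 0.86), ([0.6316, 0.3414, 0.0656], 0.67)]
scene jar [([0.849, -0.0387, 0.0789], 0.78)]
side plate_tab [([0.292, 0.3787, 0.0043], 0.89), ([0.2924, 0.2073, 0.0015], 0.88), ([0.5736, 0.5049, 0.0055], 0.69)]
side plate_bar [([0.5162, 0.2997, 0.0109], 0.94), ([0.2935, 0.203, 0.0035], 0.9), ([0.5749, 0.5024, 0.0027], 0.81), ([0.2905, 0.3712, 0.0051], 0.65)]
side spare_tab [([0.486, 0.1201, 0.0115], 0.57)]
side tray [([0.5347, 0.2123, 0.0021], 0.8)]
side stage [([0.6091, -0.1626, 0.0447], 0.78)]
side deck_mid [([0.6142, -0.1588, 0.0398], 0.96), ([0.6494, 0.1956, 0.0539], 0.39)]
side clip_left [([0.6679, -0.1576, 0.0571], 0.57)]
side beaker_a [([0.625, 0.3476, 0.071], 0.79), ([0.6492, 0.1941, 0.0564], 0.59)]
side jar [([0.8202, -0.0198, 0.0505], 0.7)]
```

View pics/scene0.png

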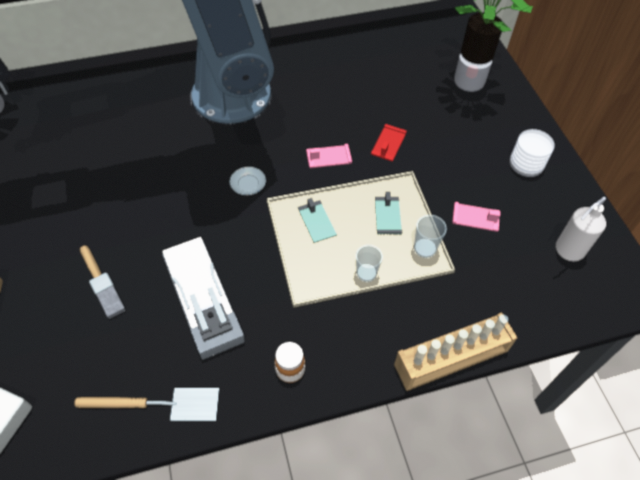

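View pics/side0.png

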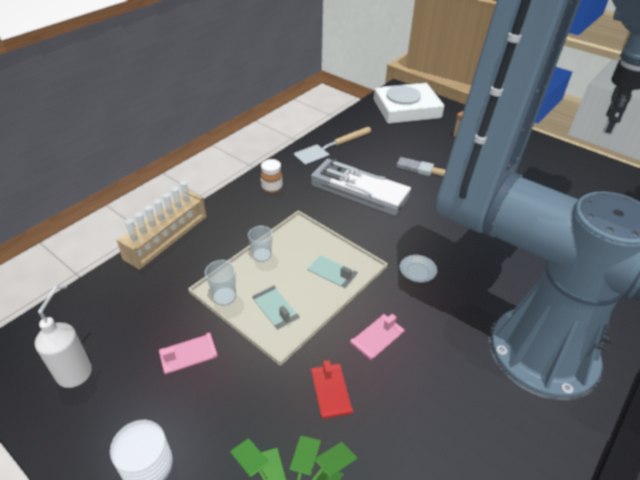

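The barred plate looks to be the one at scene (388,212), whose front edge at row ~231 is dark. The one at (317,220) has no bar, and the pink and red plates lie outside the tray. I'll confirm this in a crop.

Run:
```python
import cv2,numpy as np
a=cv2.imread("pics/scene0.png")
s=cv2.resize(a[185:255,290:420],None,fx=6,fy=6,interpolation=cv2.INTER_CUBIC) #780x420
cv2.imwrite("pics/c1.png",s)
t=cv2.resize(a[235:360,150:255],None,fx=4.5,fy=4.5,interpolation=cv2.INTER_CUBIC)
cv2.imwrite("pics/c2.png",t)
```

```text
(no output)
```

View pics/c1.png

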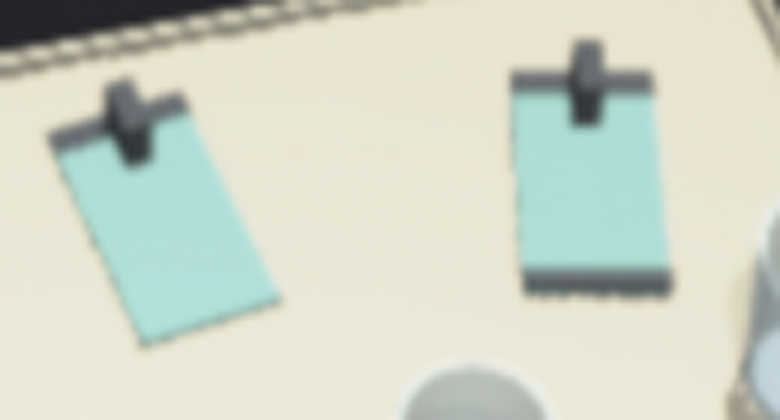

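View pics/c2.png

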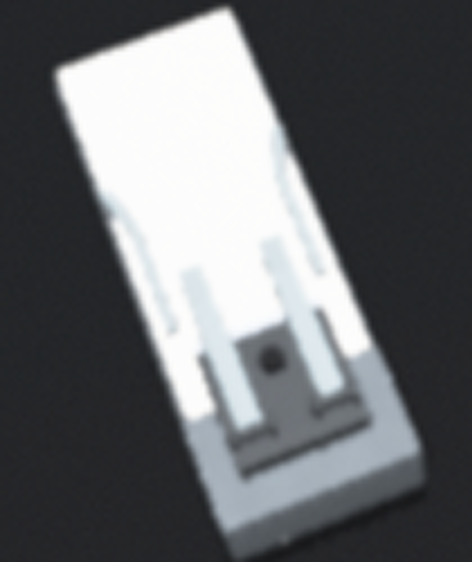

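The crop confirms it: the right plate has a dark bar along its front edge (full-image (389,232)) and its tab at (388,199). The left plate's front edge is bare. The stage's free end is at the top of its crop and the clip head at the bottom.

```bash
cat > h.py <<'E'
import numpy as np
def bp(p,uv,z):
    K=np.array(p["mtx"]);T=np.array(p["extrinsics"])
    uv=np.atleast_2d(np.array(uv,float))
    d=np.c_[uv,np.ones(len(uv))]@np.linalg.inv(K).T
    d=d*[1,-1,-1]@T[:3,:3].T
    o=T[:3,3]; return o+d*((z-o[2])/d[:,2])[:,None]
def px(p,X):
    K=np.array(p["mtx"]);T=np.array(p["extrinsics"])
    c=(np.atleast_2d(X)-T[:3,3])@T[:3,:3]*[1,-1,-1]; u=c@K.T; return u[:,:2]/u[:,2:]
E
python3 - <<'E'
from h import *; from bench import *
p=camera("scene"); print({k:(np.round(v,3).tolist() if k!="frame" else 0) for k,v in p.items() if k!="frame"})
f=lambda c,s,o:np.array(c)/s+o
r=lambda a:print(a.round(4).tolist())
o1=[290,185];o2=[150,235]
r(bp(p,f([[522,268],[667,266]],6,o1),.013)); r(bp(p,f([[512,72],[652,72]],6,o1),.009))
r(bp(p,f([[587,42]],6,o1),.036)); r(bp(p,f([[587,125]],6,o1),.008))
r(bp(p,f([[57,70],[232,8],[190,420],[372,345]],4.5,o2),.04))
r(bp(p,f([[232,332],[285,318]],4.5,o2),.04)) # stop face foot
r(bp(p,f([[228,530],[420,455]],4.5,o2),.04))
o=get_obs();print(o['eef_pos'],o['time_s'])
E
```

```text
{'mtx': [[601.851, 0.0, 321.285], [0.0, 601.851, 229.915], [0.0, 0.0, 1.0]], 'extrinsics': [[0.27, -0.8, 0.536, 1.293], [0.963, 0.215, -0.164, -0.115], [0.016, 0.56, 0.828, 1.205], [0.0, 0.0, 0.0, 1.0]], 'shot': 3}
[[0.5557, 0.2497, 0.013], [0.5698, 0.3061, 0.013]]
[[0.4586, 0.2784, 0.009], [0.4737, 0.3348, 0.009]]
[[0.4708, 0.3041, 0.036]]
[[0.4919, 0.2999, 0.008]]
[[0.5001, -0.2485, 0.04], [0.4858, -0.1573, 0.04], [0.7088, -0.2135, 0.04], [0.693, -0.1245, 0.04]]
[[0.6688, -0.1873, 0.04], [0.6681, -0.1618, 0.04]]
[[0.7674, -0.2053, 0.04], [0.7542, -0.1138, 0.04]]
[ 0.13603363 -0.55869969  0.2562982 ] 1.05
```

```bash
cat >> h.py <<'E'
from scipy.spatial.transform import Rotation as R
def go(o,xyz,yaw):
    "shift+turn in tool axes to bring a tool-down TCP to xyz with tool x at yaw deg"
    w,x,y,z=o["eef_rot"]; r=R.from_quat([x,y,z,w])
    t=R.from_euler("z",yaw,degrees=True)*R.from_euler("x",np.pi)
    return np.r_[r.inv().apply(np.array(xyz)-o["eef_pos"]),(r.inv()*t).as_rotvec()].round(4).tolist()
E
python3 - <<'E'
from h import *; from bench import *
o=get_obs()
print(go(o,[.45,-.15,.25],0),go(o,[.483,.302,.16],-15))
E
```

```text
[0.4017, -0.3228, 0.0063, 0.0, -0.0, 0.2388] [0.5407, -0.7542, 0.0963, 0.0, -0.0, 0.5006]
```

```bash
python3 -m jog '[0.4,-0.323,0,0,0,0.24,0, 0.4,-0.323,0,0,0,0.24,0, 0.4,-0.323,0,0,0,0.24,0, 0.4,-0.323,0,0,0,0.24,0, 0.4,-0.323,0,0,0,0.24,0, 0.4,-0.323,0,0,0,0.24,0, 0.4,-0.323,0,0,0,0.24,0, 0.4,-0.323,0,0,0,0.24,0, 0.541,-0.754,0.096,0,0,0.5,0, 0.541,-0.754,0.096,0,0,0.5,0, 0.541,-0.754,0.096,0,0,0.5,0, 0.541,-0.754,0.096,0,0,0.5,0, 0.541,-0.754,0.096,0,0,0.5,0, 0.541,-0.754,0.096,0,0,0.5,0, 0.541,-0.754,0.096,0,0,0.5,0, 0.541,-0.754,0.096,0,0,0.5,0, 0.541,-0.754,0.096,0,0,0.5,0, 0.541,-0.754,0.096,0,0,0.5,0, 0.541,-0.754,0.096,0,0,0.5,0, 0.541,-0.754,0.096,0,0,0.5,0]'
python3 - <<'E'
from h import *; from bench import *
import cv2
p=camera("wrist");cv2.imwrite("pics/w1.png",p["frame"][:,:,::-1])
for n in ["plate_tab","plate_bar"]: print([(np.round(d["xyz"],4).tolist(),px(p,d["xyz"])[0].round().tolist(),round(d["confidence"],2)) for d in spot_in(p,n)])
o=get_obs();print(o["time_s"],o["eef_pos"],o["wrist_force"],px(p,[[.4826,.302,.036],[.563,.278,.013]]))
E
```

```text
time_s: 3.55
eef_pos: [0.4837, 0.3009, 0.1607]
eef_rot: [-0.0, 0.991, -0.131, 0.0]
wrist_force: [-0.2, -0.3, -0.0]
opening: 1.004
grasp_force: 0.0
[([0.3262, 0.3451, 0.0048], [317.0, 425.0], 0.93), ([0.5173, 0.2923, 0.0117], [319.0, 175.0], 0.82), ([0.5677, 0.4697, 0.0033], [36.0, 170.0], 0.65), ([0.3126, 0.2402, 0.0011], [451.0, 407.0], 0.58)]
[([0.5191, 0.2886, 0.0051], [323.0, 169.0], 0.89), ([0.3256, 0.3484, 0.0069], [313.0, 429.0], 0.84), ([0.3112, 0.2431, 0.0037], [448.0, 412.0], 0.71), ([0.5663, 0.4699, 0.0054], [35.0, 172.0], 0.63)]
3.7 [0.48364211 0.30131973 0.16063661] [ 0.10210313 -0.90977742  0.38370497] [[318.00288833 240.74667429]
 [321.63440978  95.51223043]]
```

View pics/w1.png

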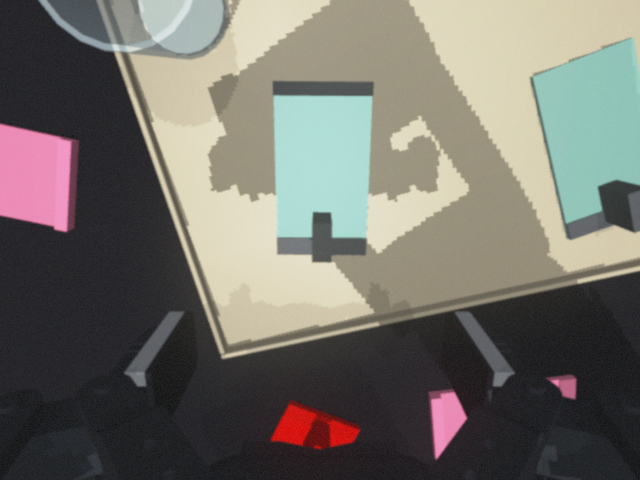

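The wrist view shows the barred plate almost square to the image: bar corners at about (274,95) and (373,96), rear corners at (277,254) and (366,254), tab at (321,238).

Run:
```python
from h import *; from bench import *
p=camera("wrist"); print(np.array(p["extrinsics"]).round(3).tolist())
print(bp(p,[[274,95.5],[373,96]],.013)); print(bp(p,[[277.5,254],[366,254]],.009))
print(bp(p,[[321.5,262],[321.5,240],[321.5,212]],.036)); 
a=bp(p,[[274,95.5],[373,96]],.013).mean(0)[:2];b=bp(p,[[277.5,254],[366,254]],.008).mean(0)[:2]
d=a-b;print(np.linalg.norm(d),np.degrees(np.arctan2(d[1],d[0])),b+d/np.linalg.norm(d)*.017)
w=bp(p,[[274,95.5],[373,96]],.013);d=w[0]-w[1];print(np.degrees(np.arctan2(-d[0],d[1])))
```

```text
[[-0.261, 0.923, 0.282, 0.556], [-0.965, -0.249, -0.077, 0.282], [-0.001, -0.292, 0.956, 0.279], [0.0, 0.0, 0.0, 1.0]]
[[0.57027752 0.30594345 0.013     ]
 [0.55455945 0.24884646 0.013     ]]
[[0.47240084 0.33364219 0.009     ]
 [0.45678223 0.27573813 0.009     ]]
[[0.46873499 0.30387771 0.036     ]
 [0.48238846 0.30021466 0.036     ]
 [0.49914726 0.29571849 0.036     ]]
0.10191176381600112 -15.585049897723025 [0.48062869 0.30020807]
-15.391548677969368
```

```bash
python3 -m jog '[-0.0026,0.0019,0.05,0,0,0.008,0.5, -0.0026,0.0019,0.09,0,0,0.008,0.5, -0.0026,0.0019,0.11,0,0,0.008,0.5, -0.0026,0.0019,0.12,0,0,0.008,0.5, -0.0026,0.0019,0.1235,0,0,0.008,0.5, -0.0026,0.0019,0.1235,0,0,0.008,0.5, -0.0026,0.0019,0.1235,0,0,0.008,0.7, -0.0026,0.0019,0.1235,0,0,0.008,1, -0.0026,0.0019,0.1235,0,0,0.008,1, -0.0026,0.0019,0.1235,0,0,0.008,1, -0.0026,0.0019,0.1235,0,0,0.008,1, -0.0026,0.0019,0.1235,0,0,0.008,1]'
```

```text
time_s: 5.25
eef_pos: [0.4811, 0.301, 0.0378]
eef_rot: [-0.0, 0.991, -0.134, 0.001]
wrist_force: [0.9, -0.7, 5.8]
opening: 0.128
grasp_force: 59.3
```

```bash
python3 -m jog '[0,0,-0.01,0,0,0,1, 0,0,-0.04,0,0,0,1, 0,0,-0.09,0,0,0,1, 0,0,-0.12,0,0,0,1, 0,0,-0.12,0,0,0,1]'
python3 - <<'E'
from h import *; from bench import *
o=get_obs();print(go(o,[.46,0.02,.16],-2),go(o,[.4907,-.2028,.16],9.1))
E
```

```text
time_s: 5.88
eef_pos: [0.482, 0.3014, 0.16]
eef_rot: [-0.001, 0.991, -0.134, 0.003]
wrist_force: [-0.6, -0.5, -1.1]
opening: 0.126
grasp_force: 58.5
[0.0536, 0.2771, -0.0007, -0.0029, -0.0052, -0.2342] [0.1424, 0.4837, -0.001, -0.0024, -0.0055, -0.4279]
```

```bash
python3 -m jog '[0.012,0.055,0,0,0,-0.05,1, 0.023,0.11,0,0,0,-0.1,1, 0.035,0.165,0,0,0,-0.15,1, 0.045,0.22,0,0,0,-0.19,1, 0.054,0.277,0,0,0,-0.234,1, 0.08,0.33,0,0,0,-0.29,1, 0.1,0.385,0,0,0,-0.34,1, 0.125,0.44,0,0,0,-0.39,1, 0.1424,0.47,0,0,0,-0.428,1, 0.1424,0.4837,0,0,0,-0.428,1, 0.1424,0.4837,0,0,0,-0.428,1, 0.1424,0.4837,0,0,0,-0.428,1]'
python3 - <<'E'
from h import *; from bench import *
import cv2
p=camera("wrist");q=camera("side");o=get_obs();print(o["eef_pos"],o["opening"])
cv2.imwrite("pics/w2.png",p["frame"][:,:,::-1])
c=lambda sx,sy:[.627+sx*.9874-sy*.158,-.181+sx*.158+sy*.9874,.04]
print(px(p,[c(0,48),c(-.03,.034),c(-.03,-.034),c(.042,0),c(.135,.048)]).round(0).tolist())
E
```

```text
time_s: 7.38
eef_pos: [0.4884, -0.2018, 0.1562]
eef_rot: [-0.001, 0.997, 0.08, -0.001]
wrist_force: [-1.5, -0.2, -0.6]
opening: 0.126
grasp_force: 58.8
[ 0.48877447 -0.20198345  0.15661247] 0.1254436643141011
[[-63907.0, 71.0], [255.0, 36.0], [389.0, 35.0], [322.0, -137.0], [200.0, -426.0]]
```

View pics/w2.png

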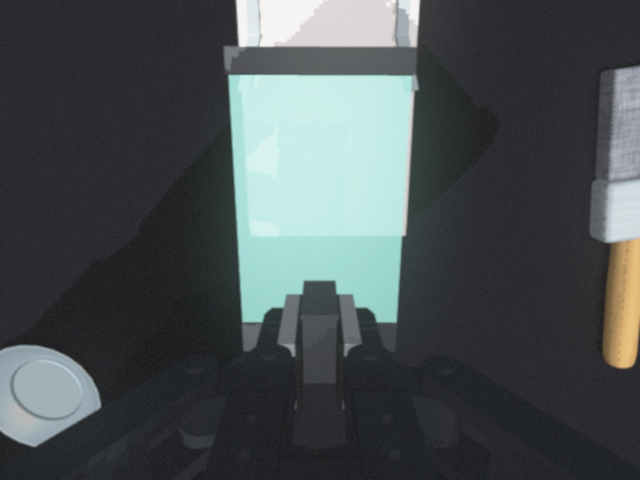

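The plate hangs over the free end of the stage, with the bar at rows 47–74. The deck's side edges show at columns ~238 and ~419 at row 20, and its rear edge shows through the glass at row 236. Next I check the plate's pitch and the lateral alignment.

Run:
```python
from h import *; from bench import *
p=camera("wrist");o=get_obs();q=np.array(o["eef_rot"]);yaw=2*np.degrees(np.arctan2(q[2],q[1]));print(o["eef_pos"],"yaw",yaw)
f=p["mtx"][0][0]; print("depth bar",f*.06/187,"rear",f*.06/158)
def hit(uv):
    return [ (bp(p,uv,z).round(4).tolist()) for z in (.04,)]
y=np.radians(9.1);ex=np.array([np.cos(y),np.sin(y)]);ey=np.array([-ex[1],ex[0]]);c=np.array([.627,-.181])
def st(P):return (((P[:,:2]-c)@np.c_[ex,ey])*1000).round(1).tolist()
print("deck sides, stage mm",st(bp(p,[[238,20],[419,20],[249,236],[405,236]],.04)))
for z in (.12,.125,.13,.135,.14): print(z,"bar front lower/top back",st(bp(p,[[229,74],[415,74],[241,322],[399,322]],z)))
# rigid expectation of px for level plate
u=o["eef_pos"][2]-.0338
yy=np.radians(yaw);a=np.array([np.cos(yy),np.sin(yy)]);b=np.array([-a[1],a[0]])
P=lambda x,yv,z:np.r_[o["eef_pos"][:2]+a*x+b*yv,u+z]
print(px(p,[P(.085,.03,.009),P(.085,-.03,.009),P(-.017,.03,.005),P(-.017,-.03,.005)]).round().tolist())
```

```text
[ 0.48894837 -0.20218475  0.1567848 ] yaw 9.17830478847922
depth bar 0.1352339709475097 rear 0.1600553959948374
deck sides, stage mm [[-22.3, 42.0], [-22.3, -49.1], [-135.9, 42.0], [-135.9, -48.8]]
0.12 bar front lower/top back [[-53.6, 32.0], [-53.6, -31.9], [-148.5, 33.1], [-148.5, -31.6]]
0.125 bar front lower/top back [[-54.0, 31.0], [-54.0, -30.8], [-145.8, 32.0], [-145.8, -30.6]]
0.13 bar front lower/top back [[-54.3, 30.0], [-54.4, -29.8], [-143.1, 31.0], [-143.1, -29.5]]
0.135 bar front lower/top back [[-54.7, 29.0], [-54.7, -28.7], [-140.4, 29.9], [-140.4, -28.5]]
0.14 bar front lower/top back [[-55.1, 28.0], [-55.1, -27.6], [-137.7, 28.9], [-137.7, -27.4]]
[[225.0, 75.0], [414.0, 74.0], [244.0, 350.0], [395.0, 350.0]]
```

Run:
```python
import cv2,numpy as np
a=cv2.imread("pics/w2.png")
A=cv2.resize(a[0:90,210:440],None,fx=3.4,fy=3.4,interpolation=cv2.INTER_CUBIC)
B=cv2.resize(a[170:255,210:440],None,fx=3.4,fy=3.4,interpolation=cv2.INTER_CUBIC)
cv2.imwrite("pics/w2c.png",np.vstack([A,B]))
```

```text
(no output)
```

View pics/w2c.png

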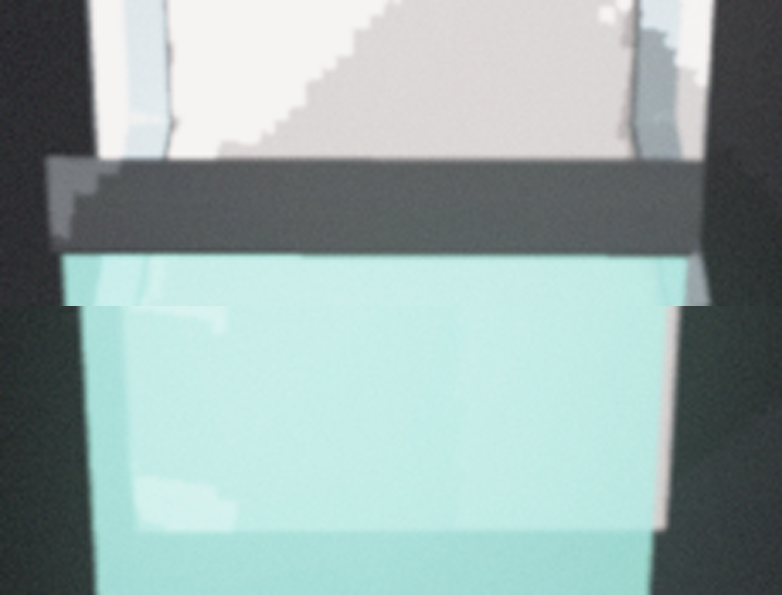

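```bash
cat >> h.py <<'E'
y=np.radians(9.1);ex=np.array([np.cos(y),np.sin(y)]);ey=np.array([-ex[1],ex[0]]);c0=np.array([.627,-.181])
def st(P):return (((np.atleast_2d(P)[:,:2]-c0)@np.c_[ex,ey])*1000).round(1).tolist()
def W(sx,sy,z):return np.r_[c0+ex*sx/1000+ey*sy/1000,z]
E
python3 - <<'E'
from h import *; from bench import *
o=get_obs();print(st(o["eef_pos"]),go(o,W(-138,-2.5,.086),9.1))
E
```

```text
[[-139.7, 0.9]] [0.0017, 0.0034, 0.0708, -0.0002, 0.0, 0.0014]
```

```bash
python3 -m jog '[0.0017,0.0034,0.03,0,0,0.001,1, 0.0017,0.0034,0.055,0,0,0.001,1, 0.0017,0.0034,0.068,0,0,0.001,1, 0.0017,0.0034,0.071,0,0,0.001,1, 0.0017,0.0034,0.071,0,0,0.001,1]'
python3 - <<'E'
from h import *; from bench import *
import cv2
p=camera("wrist");s=camera("scene");o=get_obs();print(o["eef_pos"],st(o["eef_pos"]),o["wrist_force"])
a=p["frame"][:,:,::-1];
A=cv2.resize(np.ascontiguousarray(a[0:110,200:450]),None,fx=3,fy=3,interpolation=cv2.INTER_CUBIC)
B=cv2.resize(np.ascontiguousarray(s["frame"][235:340,130:255,::-1]),None,fx=2.6,fy=2.6,interpolation=cv2.INTER_CUBIC)
B=cv2.copyMakeBorder(B,0,0,0,750-B.shape[1],cv2.BORDER_CONSTANT)
cv2.imwrite("pics/w3.png",np.vstack([A,B[:265]]))
E
```

```text
time_s: 8.15
eef_pos: [0.4916, -0.2066, 0.0864]
eef_rot: [0.0, 0.997, 0.079, 0.0]
wrist_force: [0.0, -0.1, -0.5]
opening: 0.125
grasp_force: 58.8
[ 0.49181641 -0.20689978  0.08677918] [[-137.6, -4.2]] [ 0.50687478  0.58834862 -0.62356632]
```

View pics/w3.png

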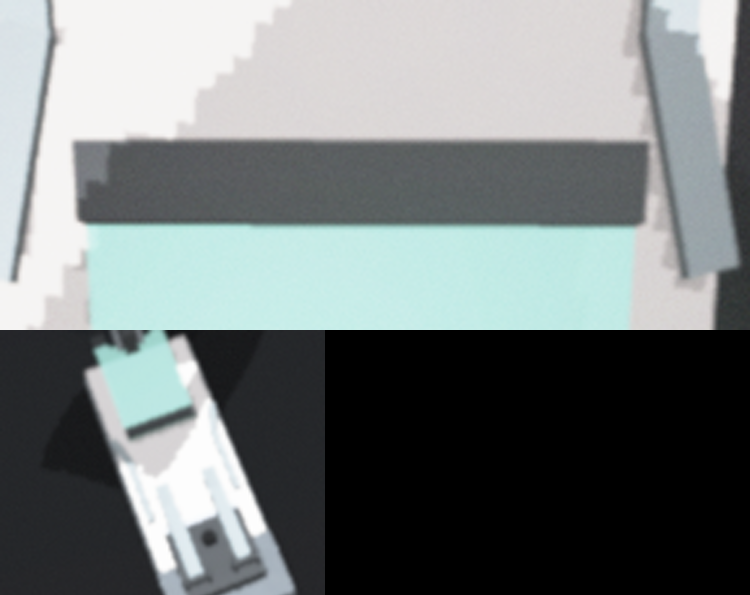

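The bar's centre is at column 361 and the rail mouths are centred at about 348, so the plate sits about 1.3 mm too far to the right. Yaw agrees. I correct that and descend.

```bash
python3 -m jog '[0,-0.0013,0.004,0,0,0,1, 0,-0.0013,0.008,0,0,0,1, 0,-0.0013,0.01,0,0,0,1, 0,-0.0013,0.0115,0,0,0,1, 0,-0.0013,0.0115,0,0,0,1]'
```

```text
time_s: 8.88
eef_pos: [0.4909, -0.2053, 0.0742]
eef_rot: [-0.0, 0.997, 0.079, -0.0]
wrist_force: [-0.2, 0.5, -0.3]
opening: 0.13
grasp_force: 58.8
```

```bash
python3 -m jog '[0,0,0.0005,0,0,0,1,0,0,0.001,0,0,0,1, 0,0,0.001,0,0,0,1]'; python3 -m jog '[0,0,0.0005,0,0,0,1,0,0,0.001,0,0,0,1, 0,0,0.001,0,0,0,1]'
```

```text
time_s: 9.25
eef_pos: [0.491, -0.2054, 0.0737]
eef_rot: [0.0, 0.997, 0.079, 0.0]
wrist_force: [-2.3, 0.2, 4.2]
opening: 0.129
grasp_force: 59.5
time_s: 9.62
eef_pos: [0.4911, -0.2054, 0.0728]
eef_rot: [0.0, 0.997, 0.079, 0.0]
wrist_force: [-3.8, 0.9, 7.2]
opening: 0.129
grasp_force: 59.9
```

```bash
python3 -m jog '[0,0,-0.0008,0,0,0,1,0,0,-0.0008,0,0,0,1, 0.003,0,-0.0008,0,0,0,1, 0.006,0,-0.0008,0,0,0,1, 0.01,0,-0.0008,0,0,0,1,0.01,0,-0.0008,0,0,0,1]'; python3 -m jog '[0.003,0,0,0,0,0,1, 0.006,0,0,0,0,0,1, 0.01,0,0,0,0,0,1,0.01,0,0,0,0,0,1]'
```

```text
time_s: 10.38
eef_pos: [0.5014, -0.204, 0.0736]
eef_rot: [0.0, 0.997, 0.079, 0.0]
wrist_force: [-0.4, 0.0, 4.5]
opening: 0.127
grasp_force: 59.6
time_s: 10.88
eef_pos: [0.5112, -0.2024, 0.0735]
eef_rot: [0.0, 0.997, 0.079, 0.0]
wrist_force: [-1.1, -0.3, 4.8]
opening: 0.124
grasp_force: 59.7
```

```bash
python3 -m jog '[0.004,0,-0.0003,0,0,0,1, 0.008,0,-0.0005,0,0,0,1, 0.012,0,-0.0005,0,0,0,1,0.015,0,-0.0005,0,0,0,1,0.015,0,-0.0005,0,0,0,1]'; python3 -m jog '[0.003,0,0,0,0,0,1, 0.006,0,0,0,0,0,1, 0.01,0,0,0,0,0,1,0.01,0,0,0,0,0,1]'
```

```text
time_s: 11.5
eef_pos: [0.526, -0.1997, 0.0737]
eef_rot: [0.0, 0.997, 0.079, 0.0]
wrist_force: [-0.6, 0.2, 4.2]
opening: 0.125
grasp_force: 59.6
time_s: 12.0
eef_pos: [0.5358, -0.1981, 0.0737]
eef_rot: [0.0, 0.997, 0.079, 0.0]
wrist_force: [-1.3, 1.1, 4.3]
opening: 0.131
grasp_force: 59.6
```

```bash
for i in 1 2 3 4; do python3 -m jog '[0.002,0,0,0,0,0,1, 0.004,0,0,0,0,0,1, 0.004,0,0,0,0,0,1]' | egrep 'pos|force|time'; done
```

```text
time_s: 12.38
eef_pos: [0.5394, -0.1975, 0.0736]
wrist_force: [-2.4, 0.0, 5.6]
grasp_force: 59.7
time_s: 12.75
eef_pos: [0.5433, -0.1969, 0.0736]
wrist_force: [-2.9, -0.8, 5.7]
grasp_force: 59.7
time_s: 13.12
eef_pos: [0.5473, -0.1963, 0.0736]
wrist_force: [-2.2, 0.0, 5.7]
grasp_force: 59.7
time_s: 13.5
eef_pos: [0.5505, -0.1955, 0.0732]
wrist_force: [-5.2, -0.7, 5.8]
grasp_force: 59.6
```

```bash
for i in 1 2 3 4; do python3 -m jog '[0.001,0,0,0,0,0,1, 0.002,0,0,0,0,0,1, 0.002,0,0,0,0,0,1]' | egrep 'pos|wrist_force|time'; done
```

```text
time_s: 13.88
eef_pos: [0.5522, -0.1952, 0.0731]
wrist_force: [-5.5, -1.1, 5.4]
time_s: 14.25
eef_pos: [0.554, -0.1949, 0.073]
wrist_force: [-6.5, -1.1, 5.8]
time_s: 14.62
eef_pos: [0.5559, -0.1945, 0.0729]
wrist_force: [-7.0, -1.6, 4.8]
time_s: 15.0
eef_pos: [0.5577, -0.1942, 0.0729]
wrist_force: [-7.0, -0.5, 4.5]
```

```bash
for i in 1 2 3 4; do python3 -m jog '[0.001,0,0,0,0,0,1, 0.002,0,0,0,0,0,1, 0.002,0,0,0,0,0,1]' | egrep 'pos|wrist_force|time'; done
python3 - <<'E'
from h import *; from bench import *
import cv2
s=camera("scene");t=camera("side");print(st(get_obs()["eef_pos"]))
B=cv2.resize(np.ascontiguousarray(s["frame"][235:360,150:255,::-1]),None,fx=3.7,fy=3.7,interpolation=cv2.INTER_CUBIC)
C=cv2.resize(np.ascontiguousarray(t["frame"][150:220,300:420,::-1]),(396,231),interpolation=cv2.INTER_CUBIC)
C=cv2.copyMakeBorder(C,0,B.shape[0]-231,0,0,cv2.BORDER_CONSTANT)
cv2.imwrite("pics/s4.png",np.hstack([B,C]))
E
```

```text
time_s: 15.38
eef_pos: [0.5596, -0.1939, 0.0728]
wrist_force: [-7.6, -1.5, 4.3]
time_s: 15.75
eef_pos: [0.5614, -0.1935, 0.0727]
wrist_force: [-7.9, -0.5, 4.7]
time_s: 16.12
eef_pos: [0.5639, -0.1932, 0.0729]
wrist_force: [-6.6, -0.7, 3.8]
time_s: 16.5
eef_pos: [0.5661, -0.1929, 0.073]
wrist_force: [-4.3, -0.8, 4.1]
[[-62.0, -2.2]]
```

View pics/s4.png

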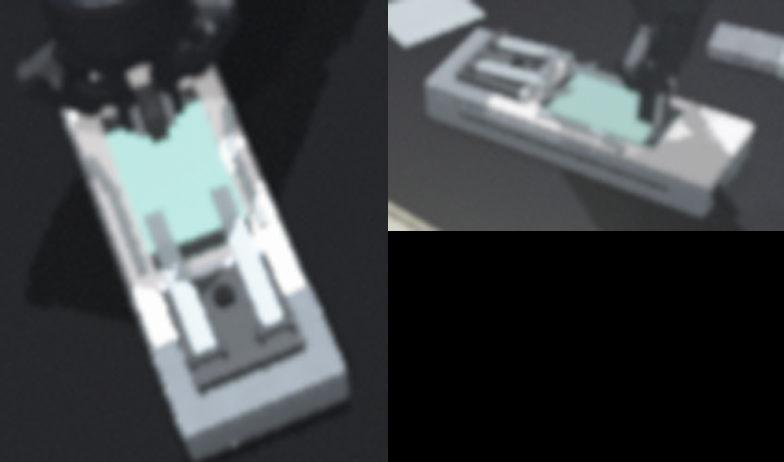

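The bar is now under the upturned lips, with a gap of about 10 mm left before the stop face. The push is falling, so the toes are riding on the bar. I continue.

```bash
for i in 1 2 3 4 5; do python3 -m jog '[0.0008,0,0,0,0,0,1, 0.0015,0,0,0,0,0,1, 0.0015,0,0,0,0,0,1]' | egrep 'pos|wrist_force|time'; done
```

```text
time_s: 16.98
eef_pos: [0.5676, -0.1927, 0.073]
wrist_force: [-4.8, -0.5, 4.3]
time_s: 17.35
eef_pos: [0.5691, -0.1925, 0.073]
wrist_force: [-6.2, -0.9, 4.7]
time_s: 17.73
eef_pos: [0.5705, -0.1922, 0.073]
wrist_force: [-5.0, -1.1, 4.9]
time_s: 18.1
eef_pos: [0.5725, -0.192, 0.0732]
wrist_force: [-3.8, -0.8, 4.2]
time_s: 18.48
eef_pos: [0.5745, -0.1919, 0.0735]
wrist_force: [-3.1, 0.8, 3.0]
```

```bash
for i in 1 2 3; do python3 -m jog '[0.0005,0,0,0,0,0,1, 0.001,0,0,0,0,0,1, 0.001,0,0,0,0,0,1]' | egrep 'pos|wrist_force|time'; done
```

```text
time_s: 18.85
eef_pos: [0.5752, -0.1918, 0.0735]
wrist_force: [-5.2, -0.2, 4.1]
time_s: 19.23
eef_pos: [0.5764, -0.1916, 0.0736]
wrist_force: [-4.6, -0.7, 3.3]
time_s: 19.6
eef_pos: [0.5774, -0.1915, 0.0736]
wrist_force: [-4.2, 0.3, 2.1]
```

```bash
for i in 1 2 3; do python3 -m jog '[0.0005,0,0,0,0,0,1, 0.0008,0,0,0,0,0,1, 0.0008,0,0,0,0,0,1]' | egrep 'pos|wrist_force|time'; done
```

```text
time_s: 19.98
eef_pos: [0.578, -0.1914, 0.0736]
wrist_force: [-5.1, -0.9, 3.6]
time_s: 20.35
eef_pos: [0.5782, -0.1914, 0.0735]
wrist_force: [-8.4, -0.4, 4.7]
time_s: 20.72
eef_pos: [0.5787, -0.1913, 0.0734]
wrist_force: [-9.4, -1.3, 4.8]
```

```bash
python3 -m jog '[-0.0005,0,-0.0005,0,0,0,1, -0.0007,0,-0.0007,0,0,0,1, -0.0007,0,-0.0007,0,0,0,1]' | egrep 'pos|wrist_force|time'; python3 -m jog '[0,0,0,0,0,0,0.8, 0,0,0,0,0,0,0.6, 0,0,0,0,0,0,0.5, 0,0,0,0,0,0,0.5, 0,0,0,0,0,0,0.5]'
```

```text
time_s: 21.1
eef_pos: [0.5786, -0.1913, 0.0738]
wrist_force: [-5.5, -2.5, -0.0]
time_s: 21.72
eef_pos: [0.5791, -0.1912, 0.0743]
eef_rot: [0.0, 0.997, 0.079, 0.0]
wrist_force: [-0.2, 0.2, 0.4]
opening: 0.503
grasp_force: 0.0
```

```bash
python3 -m jog '[0,0,-0.01,0,0,0,0.5, 0,0,-0.03,0,0,0,0.5, 0,0,-0.06,0,0,0,0.5, 0,0,-0.1,0,0,0,0.5, 0,0,-0.13,0,0,0,0.5, 0,0,-0.13,0,0,0,0.5]' | egrep 'pos|wrist_force|time'
python3 - <<'E'
from h import *; from bench import *
import cv2
p=camera("wrist");s=camera("scene");t=camera("side")
B=cv2.resize(np.ascontiguousarray(s["frame"][235:360,150:255,::-1]),None,fx=3.7,fy=3.7,interpolation=cv2.INTER_CUBIC)
D=cv2.resize(np.ascontiguousarray(p["frame"][0:260,180:460,::-1]),(396,368))
C=cv2.resize(np.ascontiguousarray(t["frame"][150:220,300:420,::-1]),(396,231),interpolation=cv2.INTER_CUBIC)
E=np.vstack([D,C]);B=cv2.copyMakeBorder(B,0,E.shape[0]-B.shape[0],0,0,cv2.BORDER_CONSTANT)
cv2.imwrite("pics/f5.png",np.hstack([B,E]))
E
```

```text
time_s: 22.48
eef_pos: [0.5811, -0.1923, 0.2093]
wrist_force: [-0.5, -0.9, -0.6]
```

View pics/f5.png

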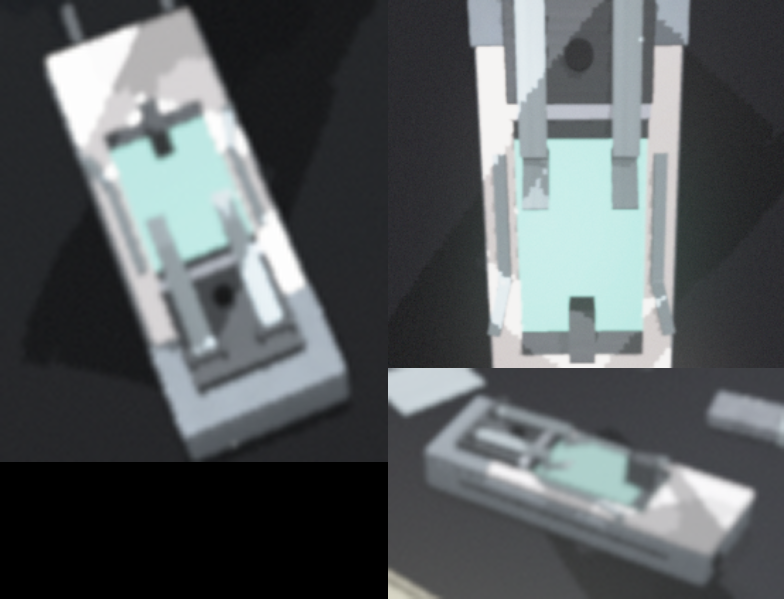

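Run:
```python
from h import *; from bench import *
p=camera("wrist")
f=lambda y,x=580:[(x-388)/1.414+180,y/1.415]
for n,y,z in [("bar back top",138,.049),("bar front top",120,.049),("strip far edge if deck",104,.04),("if stop top",104,.051),("strip near if deck",120,.04),("toe on glass",157,.045),("lip end",208,.056),("tab rear top",362,.072),("plate rear",354,.044)]: print(n,st(bp(p,[f(y)],z)))
o=get_obs();print(o["time_s"])
fr=p["frame"];col=int((580-388)/1.414+180)
for r in range(66,104,2): print(r,fr[r,col-12:col+12].mean(0).round().tolist())
```

```text
bar back top [[31.9, -0.3]]
bar front top [[39.3, -0.3]]
strip far edge if deck [[46.4, -0.3]]
if stop top [[45.6, -0.4]]
strip near if deck [[39.7, -0.3]]
toe on glass [[24.0, -0.2]]
lip end [[2.6, -0.2]]
tab rear top [[-63.2, -0.0]]
plate rear [[-68.9, 0.2]]
22.675
66 [123.0, 126.0, 132.0]
68 [188.0, 192.0, 201.0]
70 [191.0, 195.0, 204.0]
72 [191.0, 195.0, 204.0]
74 [191.0, 195.0, 205.0]
76 [182.0, 186.0, 195.0]
78 [109.0, 113.0, 117.0]
80 [89.0, 92.0, 95.0]
82 [89.0, 94.0, 95.0]
84 [89.0, 94.0, 96.0]
86 [89.0, 94.0, 95.0]
88 [88.0, 93.0, 96.0]
90 [89.0, 95.0, 97.0]
92 [153.0, 192.0, 186.0]
94 [198.0, 236.0, 231.0]
96 [199.0, 237.0, 232.0]
98 [200.0, 237.0, 232.0]
100 [200.0, 237.0, 233.0]
102 [200.0, 237.0, 233.0]
```

Run:
```python
from h import *; from bench import *
p=camera("wrist");fr=p["frame"].astype(int)
print(get_obs()["dq"].round(3))
def prof(c,w,a,b):
    g=fr[a:b,c-w:c+w].mean((1)); d=np.abs(np.diff(g,axis=0)).sum(1)
    return [(a+i,int(d[i]),g[i].round().tolist()) for i in range(len(d)) if d[i]>18]
for c in (316,285,348): print(c,prof(c,4,40,265))
cam=np.array(p["extrinsics"])[:3,3];print("cam stage",st(cam),cam[2])
for z in (.04,.045,.049,.051,.056): print(z,[(r,st(bp(p,[[316,r]],z))[0][0]) for r in (67,77,91,105,140,245)])
```

```text
[-0.     0.006 -0.001 -0.001 -0.001  0.001]
316 [(40, 21, [59.0, 62.0, 63.0]), (41, 24, [66.0, 69.0, 70.0]), (64, 92, [87.0, 90.0, 93.0]), (65, 153, [117.0, 120.0, 125.0]), (66, 62, [167.0, 170.0, 178.0]), (75, 72, [185.0, 191.0, 200.0]), (76, 130, [162.0, 167.0, 174.0]), (77, 85, [120.0, 124.0, 129.0]), (89, 48, [88.0, 94.0, 96.0]), (90, 145, [101.0, 113.0, 113.0]), (91, 148, [138.0, 169.0, 166.0]), (92, 40, [180.0, 223.0, 218.0]), (204, 63, [194.0, 234.0, 228.0]), (205, 159, [170.0, 216.0, 208.0]), (206, 118, [126.0, 157.0, 151.0]), (207, 24, [94.0, 113.0, 109.0]), (215, 19, [86.0, 97.0, 95.0]), (219, 26, [104.0, 114.0, 114.0]), (222, 19, [120.0, 130.0, 131.0]), (252, 19, [139.0, 142.0, 145.0]), (253, 127, [146.0, 148.0, 151.0]), (254, 135, [192.0, 191.0, 191.0]), (255, 21, [238.0, 236.0, 235.0])]
285 [(52, 18, [224.0, 232.0, 236.0]), (53, 30, [217.0, 226.0, 230.0]), (59, 20, [191.0, 200.0, 204.0]), (60, 31, [183.0, 193.0, 199.0]), (61, 19, [173.0, 183.0, 188.0]), (103, 51, [156.0, 166.0, 171.0]), (104, 61, [140.0, 149.0, 153.0]), (106, 29, [116.0, 124.0, 125.0]), (110, 27, [136.0,
[... 833 characters left out ...]
17.0]), (229, 64, [188.0, 230.0, 225.0]), (230, 124, [167.0, 210.0, 203.0]), (231, 55, [137.0, 160.0, 157.0]), (244, 20, [124.0, 128.0, 131.0]), (246, 76, [114.0, 117.0, 120.0]), (247, 146, [142.0, 142.0, 143.0]), (248, 53, [194.0, 190.0, 190.0])]
cam stage [[25.3, -2.5]] 0.3213995439255618
0.04 [(67, 49.7), (77, 43.9), (91, 35.6), (105, 27.2), (140, 5.4), (245, -66.6)]
0.045 [(67, 49.3), (77, 43.6), (91, 35.5), (105, 27.2), (140, 5.8), (245, -64.9)]
0.049 [(67, 48.9), (77, 43.3), (91, 35.3), (105, 27.2), (140, 6.1), (245, -63.6)]
0.051 [(67, 48.8), (77, 43.2), (91, 35.2), (105, 27.1), (140, 6.2), (245, -63.0)]
0.056 [(67, 48.3), (77, 42.9), (91, 35.0), (105, 27.1), (140, 6.6), (245, -61.3)]
```

The picture and the numbers agree. Both toes are at stage x ≈ 27 mm, on the glass behind the bar (8 mm wide, 35–43.5 mm). The bar is up against the pale stop strip, and the push force dropped at the snap and then rose at the stop. The gripper is clear, so I hand in.

```bash
python3 -c "
from bench import *
print(hand_in())"
```

```text
the job is handed in; nothing more can be done
None
```

I took the barred plate from the tray, laid it on the stage and slid it under both clips. They appear to have snapped down on the glass behind the bar, judging by the force drop and the last picture. The wrist force readings stayed around 10 N, I released the plate and backed the arm clear, touched nothing else, and handed the job in at about 23 s.

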